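# Jack up the front of an optical breadboard and hold it

### The arm

A 7-joint arm with a two-finger parallel gripper is mounted at the origin on a cart in front of the work surface, level with it; the furniture and walls round the work are solid. World frame = base frame: x ahead of the robot, y to its left, z up, the work surface at z = 0. Lengths are in m, angles in rad, forces in N, time in s.
With the tool pointing down it reaches from about 0.35 to 0.9 m from the base axis. Payload 8.1 kg.
Tool frame: the origin (TCP) lies midway between the tips of the shut fingers; the grasp point (between the pads) lies 19 mm behind it; z points along the fingers, y is the line along which they close (so a half turn about z gives the same grasp; the last joint's range is limited). The gripper opens to 92 mm and grips with 3 to 60 N. Pads are 19 mm wide; open, the fingers measure 130 mm over their backs; the gripper's body (75 mm by 190 mm) begins 47 mm behind the grasp point.
Start: joints at [-1.359, 0.434, 0.025, 1.573, -0.012, 1.134, -0.075], TCP at [0.194, 0.594, 0.227] pointing down, gripper open.
Joint ranges: [-2.62, 2.62], [-0.44, 2.09], [-1.27, 1.32], [0.08, 2.57], [-1.32, 4.46], [0.12, 2], [-2.74, 2.74]. Speed limits (rad/s): [2.22, 2.22, 3.01, 3.01, 3.14, 3.14, 3.14].

### API

Orientations are given as a rotation vector (axis times angle).
In Python, from cell import arm gives the robot as it stands.
- The arm moves only by the tool carry_out, never from a script. Its arguments are lists of equal length, an entry for each row: "claw": the finger opening in cm, from 0 to 9.18; "delta_pos": the shift along the tool's x, y, z in cm, a list of three; "angular": the turn, a rotation vector about the tool's x, y, z in rad, a list of three. In form: {"claw": [claw, ...], "delta_pos": [[dx, dy, dz], ...], "angular": [[ax, ay, az], ...]}. A call has 1 to 20 rows; each row shifts and turns the commanded pose from where the row before left it, along the tool's axes as they then stand; what a row does not reach is not made up. A row lasts 1/10 s, in which the tool goes at most 50 mm and 8.59 degrees, less where a joint would pass 70% of its speed; a pose out of reach is approached as far as the arm can. A call with a gripper value outside its range is refused whole. The fingers move at their own pace and stop on an object; "force" is the grip in N (left out, the last holds). Time passes only in rows, so rows that do not move let the fingers close. It gives the time, the measured TCP pose, the force, the opening and the grip force at its end, in the units of the state.
- arm.observe(): the state, without advancing time (a new reading comes with each control period).
- arm.get_image(name): name is "side" or "top" or "wrist"; returns a dict with "frame" (420x560x3 uint8, red, green, blue), "mtx" (3x3 intrinsics, pixels), "dist" ([k1, k2, p1, p2, k3] as OpenCV has them; the pictures are not rectified), "T" (4x4, takes a point from camera to world coordinates). Camera axes: x right, y down, z forward; pixel columns grow to the right and rows downward; lengths in m; the calibration is good to about 2 mm. A picture is of the moment at which its call begins. There is no depth.
- arm.sign_off(): hands the job in; it is judged then, once.
Trained networks look in a picture, given as the dict that the camera call returned (one of the last four; its "shot" number tells which), for a name from the list of things; names that differ only in an ending like _2 or _b are one class to them, and where a whole thing is asked for, a point or a joint stands for the part that bears it (a point fixed in the world has none). Each returns a list of dicts, best first, with "conf" (0 to 1); they miss things now and then, are a little off and sometimes report something else, mostly with a low value. They report only what shows in the picture. A call takes as long as a camera call.
- arm.look_for(label, picture): "centre" ([column, row] as shares, 0 to 1, of the picture: columns of its width, rows of its height, amid what is visible of it).
- arm.trace(label, picture): "region" (420x560 bool, what is visible of it) and "centre" ([column, row] as shares, 0 to 1, of the picture: columns of its width, rows of its height, amid what is visible of it).
- arm.place_of(label, picture): "centre" ([column, row] as shares, 0 to 1, of the picture: columns of its width, rows of its height: a listed point, or the origin of a listed thing).
The state is a dict: "clock": time; "joints": joint angles; "dq": joint speeds; "joint_efforts": joint torques, N m; "position": TCP position; "ee_rot": TCP orientation; "force": force on the tool from outside, world axes, zero at the start; "ft_torque": the same for the moment, N m; "width": opening from 0.0 (shut) to 1.0 (fully open); "gripper_force": force on a finger pad.
Only numpy, scipy, OpenCV 4.12 (cv2) and the standard library are available. Lean on these libraries where they do the work, as an engineer would, in place of code of your own. Each camera call takes 0.05 s, during which the arm holds its last target. There are 200 camera calls.

### The job

A colleague is about to slip levelling plates under the two front feet of the black optical breadboard. Set the small red toe jack with its saddle squarely under the lift point marked yellow at the middle of the board's front edge, then pump its sprung handle, full strokes down and up, until the saddle bears on the lift pad and both front feet stand at least 8 mm clear of the bench. The jack lets the load down again when its handle comes up, so finish while holding the handle right down with the feet clear; keep your hand off the board itself, do not push it about, and leave the beaker, brown vial and syringe alone.

Things in the scene. Friction and masses are not known exactly. Their poses are not given: they have to be found in the camera images.
- breadboard: loose black optical breadboard, 2 to 2.9 kg: plate 200 (x) x 300 (y) x 13 mm on four pillars 45 mm high with 26 mm rubber feet at x +-80, y +-130 mm; top 58 mm above the bench. Origin: centre between the feet, at bench height. Its -x edge is the front, roughly towards the robot. Optics bolted on at x 8 to 67 mm reach 126 mm above the bench. Jacked up in front it pivots on its rear feet
- lift_pad (a point): centre of the lower face of the steel lift pad (24 mm diameter) under the board, 40 mm above the bench, at the board's x -78, y 0 mm, 22 mm in from the front edge. A yellow disc with a black dot on the board's top lies right above it; a yellow band on the front edge is in line with it
- front_foot_left (a point): underside of the board's front left foot (0 = standing on the bench), its z is the clearance
- front_foot_right (a point): underside of the board's front right foot, likewise
- jack: loose red ratchet toe jack, 0.93 kg. Origin: on the underside of its base, below the ram; +x towards the saddle, -x towards the handle. Base 204 x 60 x 6 mm, x -141 to +63 mm. Lower cheeks up to 66 mm high carry the handle's pivot behind the mast, x -60 to -14 mm
- jack_mast (a point): middle of the mast, 60 mm above the bench, over the jack's origin: two flat upright red cheeks round the steel ram, 28 mm long (x), 32 mm wide over the outside (y), 78 mm high (ram up to 88 mm at the start). Grip it here from above, across y, to slide the jack on the bench
- saddle_top (a point): centre of the top of the saddle, a round black rubber pad, 26 mm diameter, on a steel toe 16 mm wide, at the jack's x +50, y 0 mm; 18 mm above the bench with the ram fully down
- jack_ram (a joint): height of ram, toe and saddle above their lowest, 0 to 0.038 m; the saddle meets the pad at 0.022. A pawl on the handle drives it up 5 mm teeth, 10 to 15 mm a full stroke, and slips back as the handle rises. Friction (4.5 N) holds it unloaded; under the board it sinks as the handle rises, till the feet are down. Once it starts against the pad a full stroke lifts the feet 10 to 15 mm
- jack_handle (a joint): handle angle: 0 = up (0.40 rad above level; its spring returns it) to 0.58 rad = right down on its stop (0.18 rad below level). Pivot at the jack's x -40 mm, 52 mm above the bench, axis along the jack's y. Takes about 3 N at the pad unloaded, 6 to 9 N under load
- handle_pad (a point): middle of the top of the black rubber pad (48 x 34 x 9 mm) on the handle's end, 110 mm from the pivot: 99 mm above the bench at the jack's x -140 mm when up, 37 mm above it at x -148 mm when right down; press here from above
- beaker: bystander: glass beaker, 55 x 62 x 70 mm, origin at the centre of its underside; leave alone
- brown_vial: bystander: dark brown vial with white cap, 27 mm diameter, 61 mm high, origin at the centre of its underside; leave alone
- syringe: bystander: green syringe lying, 34 x 94 x 18 mm, origin at the centre of its underside; leave alone

How it is judged:
On the way, in this order (a step that is already met when the one before it is completed fails the run):
1. the jack stands on the bench with its saddle under the lift pad (centres within 10 mm), the board still down on its feet (horizontal distance between saddle_top and lift_pad below 0.01 m and angle between jack's own z axis and vertical below 0.05 rad and height (world z) of jack below 0.004 m and height (world z) of each of front_foot_left, front_foot_right below 0.003 m), for 0.2 s.
2. pumped up, the saddle bears on the lift pad (value of joint jack_ram above 0.019 m and contact force between jack and breadboard above 3 N and horizontal distance between saddle_top and lift_pad below 0.01 m), for 0.1 s.
At the end, for the whole second after the job is handed in: Handle held right down (over 0.54 of 0.58 rad, over 1 N); saddle within 10 mm of the lift pad, bearing over 5 N; front feet over 8 mm up, board pivoted on its rear feet and moved under 20 mm; jack flat on the bench; robot off the board; all still; bystanders within 20 mm (height (world z) of each of front_foot_left, front_foot_right above 0.008 m and height (world z) of breadboard below 0.012 m and horizontal distance between saddle_top and lift_pad below 0.01 m and contact force between jack and breadboard above 5 N and value of joint jack_handle above 0.54 rad and contact force between any of the fingers, the arm and jack above 1 N and contact force between each of the fingers, the arm and breadboard below 0.5 N and height (world z) of jack below 0.004 m and angle between jack's own z axis and vertical below 0.05 rad and linear speed of breadboard below 0.01 m/s and distance of each of breadboard, beaker, brown_vial, syringe from where it was at the start of the episode below 0.02 m and distance of lift_pad from where it was at the start of the episode below 0.03 m); the arm keeps its last pose, push and grip.
It fails at once if the breadboard is pushed about (moved over 30 mm) (distance of breadboard from where it was at the start of the episode above 0.03 m).
It fails at once if the robot leans on or lifts the breadboard itself (over 8 N) (contact force between any of the fingers, the arm and breadboard above 8 N).
It fails at once if a bystander is knocked over or pushed over 20 mm (distance of any of beaker, brown_vial, syringe from where it was at the start of the episode above 0.02 m).
It also fails if it takes over 64 s, if anything falls off the work surface, if the arm or the gripper's body presses on something with over 40 N, if the wrist force passes 120 N, or if a joint passes its speed limit or range.

## Working session

There is one attempt and no reset: what is moved stays moved. The work goes in short steps, Python scripts to look and compute and a tool call to move; the robot and the scene stay as the last step left them, time stands still between calls to the robot, and variables do not carry over. Pictures are saved under pics/ and viewed, at most 10 in all, crops included, and the job is handed in when it is done.

Besides the shell and the picture viewer there is one more tool, called after "Call:" as name(argument=value, ...) on one line, values as JSON. carry_out: Moves the arm, as the interface text tells. Its arguments: {"type":"object","properties":{"claw":{"type":"array","items":{"type":"number"}},"delta_pos":{"type":"array","items":{"type":"array","items":{"type":"number"}}},"angular":{"type":"array","items":{"type":"array","items":{"type":"number"}}},"force":{"type":"number"}},"required":["claw","delta_pos","angular"]}

```bash
mkdir -p pics
cat > h.py <<'E'
import numpy as np, cv2
from cell import arm
from scipy.spatial.transform import Rotation as R
def world(p,c,z):
    px=np.array([[c[0]*560,c[1]*420]],float)
    u=cv2.undistortPoints(px.reshape(1,1,2),np.array(p["mtx"]),np.array(p["dist"]))[0,0]
    T=np.array(p["T"]); d=T[:3,:3]@[u[0],u[1],1]; o=T[:3,3]
    return o+d*(z-o[2])/d[2]
def save(p,n): cv2.imwrite(f"pics/{n}.png",cv2.cvtColor(p["frame"],cv2.COLOR_RGB2BGR))
E
python3 - <<'E'
from h import *
print(arm.observe())
Z=dict(breadboard=0,lift_pad=.04,jack=0,jack_mast=.06,saddle_top=.018,handle_pad=.099,beaker=0,brown_vial=0,syringe=0,front_foot_left=0,front_foot_right=0)
for n in("top","side"):
    p=arm.get_image(n); save(p,n+"0"); print(n,np.array(p["T"])[:3,3])
    for k,z in Z.items():
        for r in arm.place_of(k,p)[:2]: print(k,round(r["conf"],2),np.round(r["centre"],3),world(p,r["centre"],z).round(4))
E
```

```text
{'clock': 0.0, 'joints': array([-1.35857168,  0.43521467,  0.0249691 ,  1.57409476, -0.01158944,
        1.13400477, -0.075139  ]), 'dq': array([-0.0001472 ,  0.001484  , -0.00135584, -0.00030307,  0.00201145,
        0.00022153,  0.00010048]), 'joint_efforts': array([-2.35045318e-04, -6.67851520e+01,  9.84890722e-01, -3.14450276e+01,
       -6.04215777e-02,  4.33290994e-02,  1.69922187e-04]), 'position': array([0.19342801, 0.59377516, 0.225951  ]), 'ee_rot': array([-4.92626640e-01, -3.10262908e+00,  2.47194967e-03]), 'force': array([-0.49815941,  0.31416794,  0.16400395]), 'ft_torque': array([ 0.00591818, -0.03289727,  0.04954953]), 'gripper_force': 0.0, 'width': 0.9984299039496615}
top [0.27527688 0.0296158  1.26469469]
breadboard 0.62 [0.458 0.421] [0.6686 0.079  0.    ]
lift_pad 0.71 [0.533 0.43 ] [ 0.6329 -0.0484  0.04  ]
jack 0.64 [0.683 0.565] [ 0.4446 -0.2862  0.    ]
jack_mast 0.91 [0.691 0.556] [ 0.4455 -0.2863  0.06  ]
handle_pad 0.69 [0.71  0.668] [ 0.3081 -0.2861  0.099 ]
beaker 0.92 [0.347 0.512] [0.5653 0.279  0.    ]
beaker 0.72 [0.681 0.519] [ 0.5035 -0.2905  0.    ]
[... 219 characters left out ...]
  ]
side [0.39960277 1.09767057 0.54131674]
breadboard 0.76 [0.403 0.513] [ 0.7139 -0.0663  0.    ]
lift_pad 0.91 [0.449 0.49 ] [ 0.6315 -0.0538  0.04  ]
jack 0.78 [0.569 0.453] [ 0.4448 -0.3001  0.    ]
jack_mast 0.79 [0.568 0.419] [ 0.4472 -0.2776  0.06  ]
saddle_top 0.48 [0.542 0.442] [ 0.4955 -0.2925  0.018 ]
handle_pad 0.61 [0.646 0.389] [ 0.304  -0.3041  0.099 ]
beaker 0.67 [0.452 0.676] [0.5655 0.29   0.    ]
brown_vial 0.82 [0.318 0.735] [0.702  0.3971 0.    ]
syringe 0.68 [0.553 0.681] [0.4393 0.2854 0.    ]
front_foot_left 0.74 [0.418 0.573] [0.6533 0.0906 0.    ]
front_foot_left 0.27 [0.451 0.677] [0.5669 0.2913 0.    ]
front_foot_right 0.67 [0.477 0.484] [ 0.603  -0.1705  0.    ]
```

View pics/top0.png

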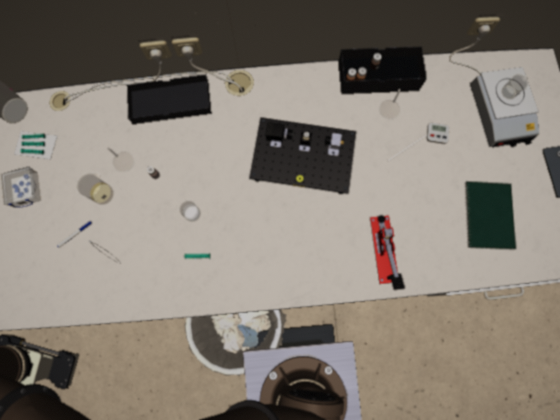

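View pics/side0.png

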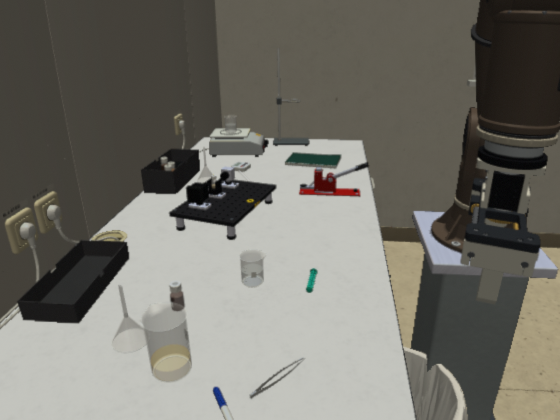

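Top view: jack at about (385,250), board at (305,155) with its yellow dot at (300,178). The side view agrees with the fixes. I'll move the arm over the jack and refine from the wrist camera.

```bash
cat >> h.py <<'E'
def yaw():
    y=R.from_rotvec(arm.observe()["ee_rot"]).as_matrix()[:,1]; return np.arctan2(-y[0],y[1])
def plan(wps,step=.045,ts=.1):
    "wps: (x,y,z,yaw); prints tool-frame rows in cm/rad from the measured pose"
    o=arm.observe(); p=np.array(o["position"]); a=yaw(); D=[];A=[]
    for w in wps:
        q=np.array(w[:3]); n=int(max(1,np.ceil(np.linalg.norm(q-p)/step),np.ceil(abs(w[3]-a)/ts)))
        for i in range(n):
            c,s=np.cos(a),np.sin(a); d=(q-p)/n
            D.append([round(float(v)*100,1)+0 for v in(-(c*d[0]+s*d[1]),-s*d[0]+c*d[1],-d[2])]); da=(w[3]-w[3] if 0 else 0)
            A.append([0,0,round(-(w[3]-a0)/n if i else -(w[3]-a)/n,3)]) if 0 else A.append([0,0,round(-(w[3]-A0(a,w,i,n))/n,3)])
            a=a+(w[3]-a)/(n-i)
        p=q
    print(len(D),D,A)
E
python3 - <<'E'
s=open('h.py').read(); i=s.index("def plan")
s=s[:i]+'''def plan(wps,step=.045,ts=.1):
    "wps: (x,y,z,yaw); prints tool-frame rows in cm/rad from the measured pose"
    p=np.array(arm.observe()["position"]); a=yaw(); D=[];A=[]
    for *q,b in wps:
        q=np.array(q); n=int(max(1,np.ceil(np.linalg.norm(q-p)/step),np.ceil(abs(b-a)/ts)))
        d=(q-p)/n; da=(b-a)/n
        for i in range(n):
            c,s=np.cos(a),np.sin(a)
            D.append([round(float(v)*100,1)+0 for v in(-(c*d[0]+s*d[1]),-s*d[0]+c*d[1],-d[2])])
            A.append([0,0,round(-da,3)]); a+=da
        p=q
    print(len(D),D,A)
'''
open('h.py','w').write(s)
E
python3 - <<'E'
from h import *
print(yaw()); plan([(.42,.40,.26,-.1),(.52,.1,.28,0),(.44,-.25,.28,0)],.05)
E
```

```text
-0.3148902998896876
22 [[-3.9, -1.6, -0.5], [-3.9, -1.8, -0.5], [-3.8, -1.9, -0.5], [-3.8, -2.0, -0.5], [-3.7, -2.1, -0.5], [-3.6, -2.2, -0.5], [-3.6, -2.3, -0.5], [-1.8, -4.1, -0.3], [-1.8, -4.1, -0.3], [-1.7, -4.2, -0.3], [-1.7, -4.2, -0.3], [-1.6, -4.2, -0.3], [-1.6, -4.2, -0.3], [-1.5, -4.3, -0.3], [1.0, -4.4, 0.0], [1.0, -4.4, 0.0], [1.0, -4.4, 0.0], [1.0, -4.4, 0.0], [1.0, -4.4, 0.0], [1.0, -4.4, 0.0], [1.0, -4.4, 0.0], [1.0, -4.4, 0.0]] [[0, 0, np.float64(-0.031)], [0, 0, np.float64(-0.031)], [0, 0, np.float64(-0.031)], [0, 0, np.float64(-0.031)], [0, 0, np.float64(-0.031)], [0, 0, np.float64(-0.031)], [0, 0, np.float64(-0.031)], [0, 0, np.float64(-0.014)], [0, 0, np.float64(-0.014)], [0, 0, np.float64(-0.014)], [0, 0, np.float64(-0.014)], [0, 0, np.float64(-0.014)], [0, 0, np.float64(-0.014)], [0, 0, np.float64(-0.014)], [0, 0, np.float64(0.0)], [0, 0, np.float64(0.0)], [0, 0, np.float64(0.0)], [0, 0, np.float64(0.0)], [0, 0, np.float64(0.0)], [0, 0, np.float64(0.0)], [0, 0, np.float64(0.0)], [0, 0, np.float64(0.0)]]
```

Call:
carry_out(claw=[9, 9, 9, 9, 9, 9, 9, 9, 9, 9, 9, 9, 9, 9], delta_pos=[[-3.9, -1.6, -0.5], [-3.9, -1.8, -0.5], [-3.8, -1.9, -0.5], [-3.8, -2, -0.5], [-3.7, -2.1, -0.5], [-3.6, -2.2, -0.5], [-3.6, -2.3, -0.5], [-1.8, -4.1, -0.3], [-1.8, -4.1, -0.3], [-1.7, -4.2, -0.3], [-1.7, -4.2, -0.3], [-1.6, -4.2, -0.3], [-1.6, -4.2, -0.3], [-1.5, -4.3, -0.3]], angular=[[0, 0, -0.031], [0, 0, -0.031], [0, 0, -0.031], [0, 0, -0.031], [0, 0, -0.031], [0, 0, -0.031], [0, 0, -0.031], [0, 0, -0.014], [0, 0, -0.014], [0, 0, -0.014], [0, 0, -0.014], [0, 0, -0.014], [0, 0, -0.014], [0, 0, -0.014]])

```text
clock: 2.6
position: [0.5208, 0.0997, 0.2832]
ee_rot: [-0.002, 3.141, 0.001]
force: [0.9, -0.3, -0.5]
width: 0.981
gripper_force: 0.0
```

Call:
carry_out(claw=[9, 9, 9, 9, 9, 9, 9, 9, 9], delta_pos=[[1, -4.4, 0], [1, -4.4, 0], [1, -4.4, 0], [1, -4.4, 0], [1, -4.4, 0], [1, -4.4, 0], [1, -4.4, 0], [1, -4.4, 0], [0, 0, 0]], angular=[[0, 0, 0], [0, 0, 0], [0, 0, 0], [0, 0, 0], [0, 0, 0], [0, 0, 0], [0, 0, 0], [0, 0, 0], [0, 0, 0]])

```text
clock: 3.5
position: [0.4378, -0.2573, 0.2833]
ee_rot: [0.014, 3.141, -0.005]
force: [0.4, 0.8, 0.6]
width: 0.982
gripper_force: 0.0
```

Run:
```python
from h import *
o=arm.observe(); print(o["clock"],o["position"],yaw(),o["joints"].round(2))
p=arm.get_image("wrist"); save(p,"w1"); print(np.array(p["T"]).round(3))
Z=dict(jack=0,jack_mast=.06,saddle_top=.018,handle_pad=.099,lift_pad=.04)
for k,z in Z.items():
    for r in arm.place_of(k,p)[:2]: print(k,round(r["conf"],2),np.round(r["centre"],3),world(p,r["centre"],z).round(4))
def edges(name,p,lab,z,f):
    for r in arm.trace(lab,p)[:1]:
        m=f(p,r["region"]); c=max(cv2.findContours(m,0,2)[0],key=cv2.contourArea)
        b=cv2.boxPoints(cv2.minAreaRect(c)); 
        w=np.array([world(p,(q+.5)/[560,420],z) for q in b]); print(name,lab,r["conf"],b.round(0).tolist(),w[:,:2].round(4).tolist())
        e=w-np.roll(w,-1,0); print([(round(float(np.hypot(*v[:2])),3),round(float(np.arctan2(v[1],v[0])),3)) for v in e])
edges("wrist",p,"jack",.006,lambda p,m:((m>0)&(p["frame"][...,0]>90)&(p["frame"][...,1]<60)).astype(np.uint8))
t=arm.get_image("top"); save(t,"t1")
def bm(p,m): return cv2.morphologyEx((m>0).astype(np.uint8),cv2.MORPH_OPEN,np.ones((3,3)))
edges("top",t,"breadboard",.058,bm)
f=t["frame"].astype(int); y=(f[...,0]>120)&(f[...,1]>110)&(f[...,2]<70); y[:,:270]=0;y[:,330:]=0;y[:150]=0;y[200:]=0
r,c=np.nonzero(y); print(len(r),world(t,((c.mean()+.5)/560,(r.mean()+.5)/420),.058))
for k in("front_foot_left","front_foot_right","breadboard","lift_pad"):
    for r in arm.place_of(k,t)[:1]: print(k,r["conf"],world(t,r["centre"],.04 if k=="lift_pad" else 0).round(4))
```

```text
3.5 [ 0.43784762 -0.25725042  0.28328873] -0.009119116731672016 [ 0.05  0.2   0.45  1.8  -0.09  1.17  2.09]
[[ 0.009  0.956  0.293  0.358]
 [ 1.    -0.007 -0.006 -0.256]
 [-0.004  0.293 -0.956  0.441]
 [ 0.     0.     0.     1.   ]]
jack 0.75 [0.454 0.411] [ 0.4469 -0.2872  0.    ]
jack_mast 0.67 [0.454 0.432] [ 0.4441 -0.283   0.06  ]
handle_pad 0.69 [0.435 0.087] [ 0.3077 -0.2864  0.099 ]
wrist jack 0.57 [[252.0, 49.0], [278.0, 49.0], [282.0, 222.0], [256.0, 222.0]] [[0.308, -0.2848], [0.3078, -0.2567], [0.5079, -0.2535], [0.5084, -0.2851]]
[(0.028, -1.561), (0.2, -3.125), (0.032, 1.588), (0.2, -0.001)]
top breadboard 0.9 [[248.0, 180.0], [258.0, 115.0], [358.0, 131.0], [348.0, 195.0]] [[0.6419, 0.1004], [0.847, 0.0546], [0.7682, -0.2467], [0.5677, -0.19]]
[(0.21, 2.922), (0.312, 1.315), (0.208, -0.276), (0.3, -1.821)]
42 [ 0.63406597 -0.05121707  0.058     ]
front_foot_left 0.94 [0.6633 0.0933 0.    ]
front_foot_right 0.78 [ 0.5953 -0.1805  0.    ]
breadboard 0.94 [ 0.7142 -0.0695  0.    ]
lift_pad 0.6 [ 0.6377 -0.0512  0.04  ]
```

View pics/w1.png

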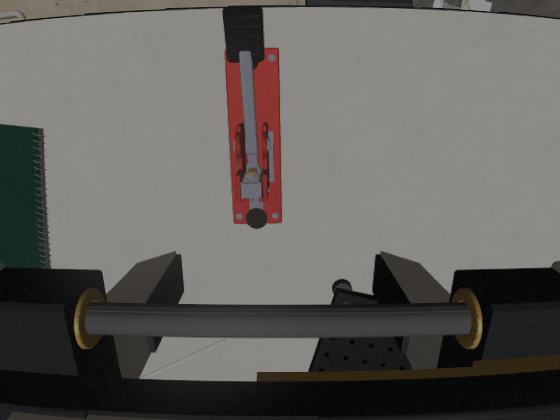

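Wrist view: the jack base runs from (252,49) to (258,222), nearly aligned with the tool, with its black saddle at (256,218) and the pad at (244,35). Next I need its yaw from the base corners.

Run:
```python
from h import *
W=lambda u,v,z:world(p,(u/560,v/420),z)
p=arm.get_image("wrist")
c=[W(*q,.006)[:2].round(4) for q in((226,49.5),(278.5,49.5),(282,222),(234,223))]; print(c)
r,f=(c[0]+c[1])/2,(c[2]+c[3])/2; d=f-r; print("len",np.hypot(*d),"yaw",np.arctan2(d[1],d[0]),"origin",r+d*141/204, "wid",c[1]-c[0],c[2]-c[3])
print("saddle",W(256.5,218,.018), "pad",W(244,33,.1))
s=arm.get_image("side"); 
f=s["frame"].astype(int); y=(f[...,0]>120)&(f[...,1]>100)&(f[...,2]<70); y[:,:200]=0;y[:,290:]=0;y[:180]=0;y[230:]=0
r,c=np.nonzero(y); print(len(r),r.min(),r.max(),c.min(),c.max(),world(s,((c.mean()+.5)/560,(r.mean()+.5)/420),.058))
```

```text
[array([ 0.3106, -0.3078]), array([ 0.3108, -0.2502]), array([ 0.5102, -0.2456]), array([ 0.5116, -0.3048])]
len 0.20023606068837854 yaw 0.018978739985614942 origin [ 0.44907353 -0.27637353] wid [0.0002 0.0576] [-0.0014  0.0592]
saddle [ 0.50104604 -0.27617463  0.018     ] pad [ 0.3081008  -0.27979848  0.1       ]
15 199 201 247 253 [ 0.63194509 -0.04856379  0.058     ]
```

Run:
```python
from h import *
plan([(.45,-.277,.25,.02),(.45,-.277,.10,.02),(.45,-.277,.045,.02)],.04)
```

```text
8 [[-0.5, -1.3, 1.6], [-0.5, -1.3, 1.6], [0.0, 0.0, 3.8], [0.0, 0.0, 3.8], [0.0, 0.0, 3.8], [0.0, 0.0, 3.8], [0.0, 0.0, 2.8], [0.0, 0.0, 2.8]] [[0, 0, np.float64(-0.01)], [0, 0, np.float64(-0.01)], [0, 0, np.float64(-0.0)], [0, 0, np.float64(-0.0)], [0, 0, np.float64(-0.0)], [0, 0, np.float64(-0.0)], [0, 0, np.float64(-0.0)], [0, 0, np.float64(-0.0)]]
```

Call:
carry_out(claw=[9, 9, 9, 9, 9, 9, 9, 9, 9, 2.5, 2.5, 2.5, 2.5, 2.5, 2.5, 2.5], delta_pos=[[-0.5, -1.1, 1.6], [-0.5, -1.1, 1.6], [0, 0, 3.8], [0, 0, 3.8], [0, 0, 3.8], [0, 0, 3.8], [0, 0, 2.8], [0, 0, 2.8], [0, 0, 0], [0, 0, 0], [0, 0, 0], [0, 0, 0], [0, 0, 0], [0, 0, 0], [0, 0, 0], [0, 0, 0]], angular=[[0, 0, -0.01], [0, 0, -0.01], [0, 0, 0], [0, 0, 0], [0, 0, 0], [0, 0, 0], [0, 0, 0], [0, 0, 0], [0, 0, 0], [0, 0, 0], [0, 0, 0], [0, 0, 0], [0, 0, 0], [0, 0, 0], [0, 0, 0], [0, 0, 0]], force=25)

```text
clock: 5.85
position: [0.4517, -0.2747, 0.0436]
ee_rot: [-0.03, 3.139, -0.005]
force: [1.2, -5.3, 2.1]
width: 0.42
gripper_force: 3.0
```

Run:
```python
from h import *
o=arm.observe(); print(o["clock"],o["position"],yaw(),o["width"],o["gripper_force"],o["force"])
# candidate: lift pad (.635,-.051), yaw -.245
y=-.245; c,s=np.cos(y),np.sin(y); L=np.array([.635,-.051])
g=L-.05*np.array([c,s]); b=g-.11*np.array([c,s]); print(g,b)
plan([(.45,-.2,.045,-.05),(*b,.045,y)],.03)
```

```text
5.85 [ 0.45171751 -0.27471437  0.04360923] 0.01931924445735363 0.4200458242804861 2.9795274138450623 [ 1.18620789 -5.2949003   2.1416276 ]
[ 0.58649313 -0.03887218] [ 0.47977803 -0.01219099]
10 [[0.0, 2.5, 0.0], [0.1, 2.5, 0.0], [0.1, 2.5, 0.0], [-0.3, 2.7, 0.0], [-0.2, 2.7, 0.0], [-0.1, 2.7, 0.0], [-0.1, 2.7, 0.0], [0.0, 2.7, 0.0], [0.1, 2.7, 0.0], [0.2, 2.7, 0.0]] [[0, 0, np.float64(0.023)], [0, 0, np.float64(0.023)], [0, 0, np.float64(0.023)], [0, 0, np.float64(0.028)], [0, 0, np.float64(0.028)], [0, 0, np.float64(0.028)], [0, 0, np.float64(0.028)], [0, 0, np.float64(0.028)], [0, 0, np.float64(0.028)], [0, 0, np.float64(0.028)]]
```

Call:
carry_out(claw=[2.5, 2.5, 2.5, 2.5, 2.5, 2.5], delta_pos=[[0, 0, 0], [0, 0, 0], [0, 0, 0], [0, 0, 0], [0, 0, 0], [0, 0, 0]], angular=[[0, 0, 0], [0, 0, 0], [0, 0, 0], [0, 0, 0], [0, 0, 0], [0, 0, 0]])

```text
clock: 6.45
position: [0.4517, -0.2747, 0.0436]
ee_rot: [-0.031, 3.139, -0.005]
force: [1.3, -5.9, 2.0]
width: 0.355
gripper_force: 24.9
```

Call:
carry_out(claw=[2.5, 2.5, 2.5, 2.5, 2.5, 2.5, 2.5, 2.5, 2.5, 2.5, 2.5, 2.5, 2.5], delta_pos=[[0, 1, 0], [0, 2, 0], [0, 2.5, 0], [0.1, 2.5, 0], [-0.3, 2.7, 0], [-0.2, 2.7, 0], [-0.1, 2.7, 0], [-0.1, 2.7, 0], [0, 2.7, 0], [0.1, 2.7, 0], [0.2, 1.5, 0], [0, 0.5, 0], [0, 0, 0]], angular=[[0, 0, 0.01], [0, 0, 0.02], [0, 0, 0.024], [0, 0, 0.024], [0, 0, 0.028], [0, 0, 0.028], [0, 0, 0.028], [0, 0, 0.028], [0, 0, 0.028], [0, 0, 0.028], [0, 0, 0.022], [0, 0, 0], [0, 0, 0]])

```text
clock: 7.75
position: [0.4802, -0.0134, 0.0434]
ee_rot: [0.388, 3.116, -0.002]
force: [-3.3, -5.0, 8.5]
width: 0.35
gripper_force: 25.0
```

Run:
```python
from h import *
o=arm.observe(); print(o["clock"],o["position"],yaw(),o["width"],o["gripper_force"],o["force"])
p=arm.get_image("wrist"); save(p,"w2")
for k,z in dict(lift_pad=.04,jack_mast=.06,jack=0,saddle_top=.018,handle_pad=.099).items():
    for r in arm.place_of(k,p)[:1]: print(k,round(r["conf"],2),np.round(r["centre"],3),world(p,r["centre"],z).round(4))
s=arm.get_image("side"); save(s,"s2")
for k,z in dict(lift_pad=.04,jack_mast=.06,jack=0,saddle_top=.018,handle_pad=.099,front_foot_left=0,front_foot_right=0).items():
    for r in arm.place_of(k,s)[:1]: print(k,round(r["conf"],2),np.round(r["centre"],3),world(s,r["centre"],z).round(4))
t=arm.get_image("top"); save(t,"t2")
for k,z in dict(lift_pad=.04,jack_mast=.06,jack=0,saddle_top=.018,handle_pad=.099).items():
    for r in arm.place_of(k,t)[:1]: print(k,round(r["conf"],2),np.round(r["centre"],3),world(t,r["centre"],z).round(4))
```

```text
7.75 [ 0.48016216 -0.01336805  0.04344971] -0.24750259215964454 0.3498396658571919 24.962810575962067 [-3.34002321 -5.03823919  8.51018298]
jack_mast 0.78 [0.493 0.662] [ 0.4742 -0.013   0.06  ]
jack 0.67 [0.489 0.545] [ 0.4736 -0.0146  0.    ]
saddle_top 0.82 [0.501 0.773] [ 0.5251 -0.0235  0.018 ]
lift_pad 0.93 [0.446 0.492] [ 0.635  -0.0469  0.04  ]
jack 0.77 [0.54  0.535] [ 0.4799 -0.023   0.    ]
saddle_top 0.58 [0.402 0.519] [ 0.6992 -0.0084  0.018 ]
handle_pad 0.74 [0.639 0.48 ] [0.3303 0.0291 0.099 ]
front_foot_left 0.87 [0.417 0.572] [0.6545 0.0891 0.    ]
front_foot_right 0.95 [0.48  0.477] [ 0.6009 -0.1932  0.    ]
lift_pad 0.71 [0.532 0.432] [ 0.6312 -0.0451  0.04  ]
handle_pad 0.5 [0.539 0.382] [ 0.6752 -0.0595  0.099 ]
```

View pics/w2.png

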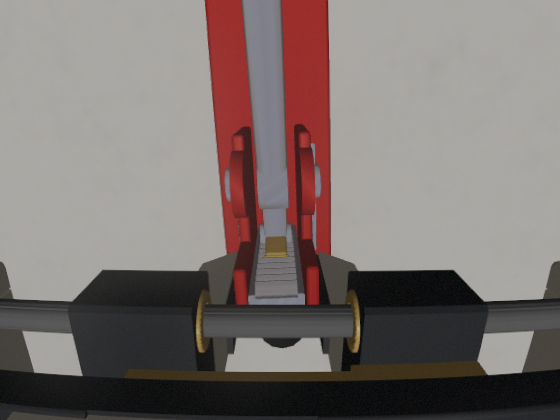

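Wrist view: the jack is squarely held, mast between the fingers at (275,290) and base aligned with the tool. I'll slide it forward.

Call:
carry_out(claw=[2.5, 2.5, 2.5, 2.5, 2.5, 2.5, 2.5, 2.5, 2.5], delta_pos=[[-1, 0, 0], [-1.8, 0.1, 0], [-2, 0.1, 0], [-2, 0, 0], [-2, 0, 0], [-1.4, 0, 0], [-0.8, 0, 0], [0, 0, 0], [0, 0, 0]], angular=[[0, 0, 0], [0, 0, 0], [0, 0, 0], [0, 0, 0], [0, 0, 0], [0, 0, 0], [0, 0, 0], [0, 0, 0], [0, 0, 0]])

```text
clock: 9.65
position: [0.5855, -0.0372, 0.0424]
ee_rot: [-0.388, -3.115, -0.001]
force: [-3.4, 1.3, 0.9]
width: 0.352
gripper_force: 25.0
```

Run:
```python
from h import *
o=arm.observe(); print(o["clock"],o["position"],yaw(),o["width"],o["gripper_force"],o["force"])
for n in("side","top"):
  s=arm.get_image(n); save(s,n+"3")
  for k,z in dict(lift_pad=.04,jack_mast=.06,jack=0,saddle_top=.018,handle_pad=.099,front_foot_left=0,front_foot_right=0,breadboard=0).items():
    for r in arm.place_of(k,s)[:1]: print(k,round(r["conf"],2),np.round(r["centre"],3),world(s,r["centre"],z).round(4))
im=cv2.imread("pics/side3.png")[140:290,140:380]; cv2.imwrite("pics/side3c.png",cv2.resize(im,None,fx=3.3,fy=3.3,interpolation=2))
```

```text
9.65 [ 0.58547403 -0.03724511  0.04235347] -0.24778979635138063 0.3518712869910128 24.999999403953552 [-3.43715771  1.34515418  0.86668018]
lift_pad 0.8 [0.445 0.494] [ 0.6354 -0.0395  0.04  ]
jack_mast 0.64 [0.48  0.474] [ 0.58   -0.0599  0.06  ]
jack 0.67 [0.481 0.524] [ 0.5778 -0.0454  0.    ]
saddle_top 0.55 [0.32 0.73] [0.692  0.4131 0.018 ]
handle_pad 0.68 [0.563 0.455] [ 0.4451 -0.0362  0.099 ]
front_foot_left 0.77 [0.413 0.573] [0.6596 0.0929 0.    ]
front_foot_right 0.67 [0.418 0.571] [0.653  0.0872 0.    ]
breadboard 0.71 [0.404 0.516] [ 0.709  -0.0558  0.    ]
front_foot_left 0.68 [0.461 0.425] [0.6629 0.0742 0.    ]
front_foot_right 0.63 [0.61  0.451] [ 0.6046 -0.1808  0.    ]
```

View pics/side3c.png

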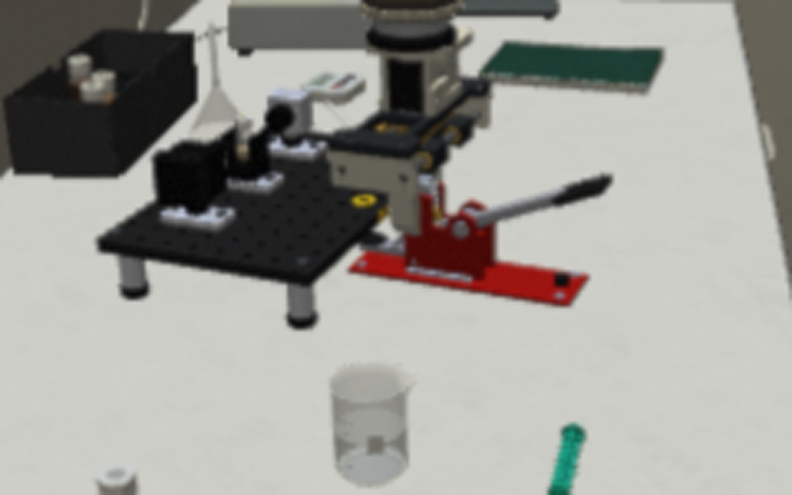

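Side crop: jack is under the front edge in line with the yellow disc at (365,201), black saddle at about (376,238), and the feet are down. I'll release and check both from above.

Call:
carry_out(claw=[6, 6, 6, 6, 6, 6, 6, 6, 6, 6, 6, 6, 6], delta_pos=[[0, 0, 0], [0, 0, 0], [0, 0, 0], [0, 0, 0], [0, 0, -1], [0, 0, -2.5], [0, 0, -4], [0, 0, -4], [0.5, 0, -4], [1, 0, -4], [1, 0, -3.5], [0.5, 0, 0], [0, 0, 0]], angular=[[0, 0, 0], [0, 0, 0], [0, 0, 0], [0, 0, 0], [0, 0, 0], [0, 0, 0], [0, 0, 0], [0, 0, 0], [0, 0, 0], [0, 0, 0], [0, 0, 0], [0, 0, 0], [0, 0, 0]])

```text
clock: 11.85
position: [0.5574, -0.0302, 0.2739]
ee_rot: [0.388, 3.115, 0.002]
force: [0.0, 0.1, 0.0]
width: 0.654
gripper_force: 0.0
```

Run:
```python
from h import *
o=arm.observe(); print(o["clock"],o["position"],yaw(),o["width"],o["gripper_force"],o["force"])
p=arm.get_image("wrist"); save(p,"w4")
for k,z in dict(lift_pad=.04,jack_mast=.06,jack=0,saddle_top=.018,handle_pad=.099).items():
    for r in arm.place_of(k,p)[:1]: print(k,round(r["conf"],2),np.round(r["centre"],3),world(p,r["centre"],z).round(4))
f=p["frame"].astype(int); y=((f[...,0]>120)&(f[...,1]>100)&(f[...,2]<70)).astype(np.uint8)
n,l,st,ce=cv2.connectedComponentsWithStats(y)
for i in range(1,n):
    if st[i,4]>8: print(st[i],world(p,(ce[i]+.5)/[560,420],.058))
```

```text
11.85 [ 0.55744068 -0.03020127  0.27394035] -0.24774728435037666 0.6539177732988078 0.0 [0.00403122 0.10654233 0.03810508]
lift_pad 0.61 [0.495 0.577] [ 0.6344 -0.0506  0.04  ]
jack_mast 0.7 [0.492 0.467] [ 0.5766 -0.0377  0.06  ]
jack 0.62 [0.494 0.441] [ 0.5797 -0.0374  0.    ]
saddle_top 0.85 [0.496 0.55 ] [ 0.6295 -0.0488  0.018 ]
handle_pad 0.69 [0.497 0.12 ] [ 0.4445 -0.0013  0.099 ]
[137 307   4  13  26] [ 0.67541158 -0.22767475  0.058     ]
[415 306   5  14  38] [0.75458872 0.0887821  0.058     ]
[138 343   8   8  19] [ 0.7227966  -0.24305808  0.058     ]
[411 343   4   8  13] [0.80410063 0.07786836 0.058     ]
```

View pics/w4.png

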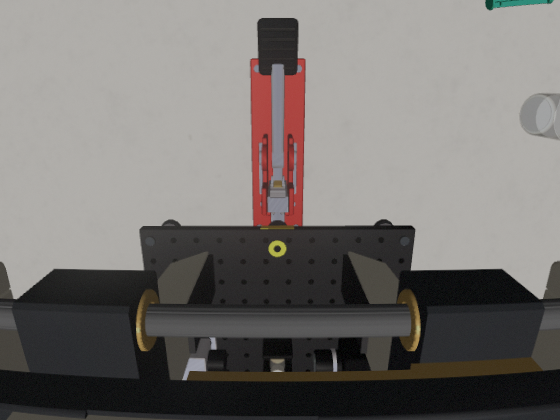

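Very well aligned: disc at (278,249), base rear edge (252,59)–(306,60), saddle peeking out at (277,222). Now the x distance.

Run:
```python
from h import *
p=arm.get_image("wrist")
W=lambda u,v,z:world(p,(u/560,v/420),z)[:2]
d=W(278,249,.058); a,b=W(252,59.5,.006),W(306,60,.006); m=(a+b)/2
ax=np.array([np.cos(-.2477),np.sin(-.2477)]); n=np.array([-ax[1],ax[0]])
s=m+.191*ax; e=d-s
print("disc",d,"saddle",s,"wid",np.hypot(*(b-a)),"fwd err",e@ax,"lat",e@n, "base yaw",np.arctan2(*(-(b-a)[::-1]))) 
l,r=W(142,227,.058),W(413,228,.058); v=r-l; print("edge",np.hypot(*v),"board yaw",np.arctan2(-v[0],v[1]))
plan([(.445,-.005,.17,-.247),(.445,-.005,.12,-.247)],.04)
```

```text
disc [ 0.63328472 -0.05003289] saddle [ 0.62793574 -0.04766859] wid 0.05800314590686846 fwd err 0.00576538243522416 lat -0.0009807101401355263 base yaw -1.8271474667937215
edge 0.29042420912411115 board yaw -0.25099473704148256
6 [[2.9, -0.1, 2.5], [2.9, -0.1, 2.5], [2.9, -0.1, 2.5], [2.9, -0.1, 2.5], [0.0, 0.0, 2.5], [0.0, 0.0, 2.5]] [[0, 0, np.float64(-0.0)], [0, 0, np.float64(-0.0)], [0, 0, np.float64(-0.0)], [0, 0, np.float64(-0.0)], [0, 0, np.float64(-0.0)], [0, 0, np.float64(-0.0)]]
```

Run:
```python
from h import *
p=arm.get_image("wrist"); f=p["frame"].astype(int)
W=lambda u,v,z:world(p,(u/560,v/420),z)[:2]
print("T",np.array(p["T"]).round(4)[:3,3], p["dist"], np.array(p["mtx"]).round(1).tolist())
g=f.sum(2)
for r in(228,232,238,245): 
    c=np.nonzero(g[r,100:460]<200)[0]+100; print(r,c.min(),c.max()+1)
for c in(200,230,330,360): r=np.nonzero(g[200:300,c]<200)[0]+200; print("edge row",c,r.min())
red=(f[...,0]>100)&(f[...,1]<70)&(f[...,2]<70)
for r in(62,80,100,120): c=np.nonzero(red[r])[0]; print("red",r,c.min(),c.max()+1)
for c in(255,257,300,303): r=np.nonzero(red[:,c])[0]; print("redcol",c,r.min(),r.max()+1)
y=(f[...,0]>120)&(f[...,1]>120)&(f[...,2]<120); y[:235]=0;y[262:]=0; r,c=np.nonzero(y); print("disc",c.min(),c.max()+1,r.min(),r.max()+1)
```

```text
T [ 0.4806 -0.0113  0.4299] [-0.10183449  0.          0.          0.          0.        ] [[373.3, 0.0, 277.7], [0.0, 373.3, 209.7], [0.0, 0.0, 1.0]]
228 142 414
232 140 416
238 141 416
245 142 415
edge row 200 228
edge row 230 228
edge row 330 228
edge row 360 228
red 62 251 306
red 80 252 305
red 100 252 305
red 120 253 305
redcol 255 59 227
redcol 257 59 227
redcol 300 59 227
redcol 303 59 207
disc 269 287 242 258
```

Run:
```python
from h import *
p=arm.get_image("wrist"); f=p["frame"]; W=lambda u,v,z:world(p,(u/560,v/420),z)[:2]
cv2.imwrite("pics/w4c.png",cv2.resize(cv2.cvtColor(f,cv2.COLOR_RGB2BGR)[180:265,230:330],None,fx=7,fy=7,interpolation=0))
ax=np.array([np.cos(-.2477),np.sin(-.2477)]); d=W(278,250,.058)
for v in(218,219,220,221,222,223): print(v,(d-W(277.5,v,.018))@ax-.013)
print("edge-disc",(d-W(278,228,.058))@ax)
plan([(.5865,-.0378,.14,-.2477),(.5865,-.0378,.044,-.2477)],.04)
```

```text
218 0.010160926906008791
219 0.008936607167433665
220 0.007710217939293685
221 0.006481748573674418
222 0.005251188366752044
223 0.004018526558234059
edge-disc 0.025211514766616715
7 [[-0.7, 0.0, 3.3], [-0.7, 0.0, 3.3], [-0.7, 0.0, 3.3], [-0.7, 0.0, 3.3], [0.0, 0.0, 3.2], [0.0, 0.0, 3.2], [0.0, 0.0, 3.2]] [[0, 0, np.float64(-0.0)], [0, 0, np.float64(-0.0)], [0, 0, np.float64(-0.0)], [0, 0, np.float64(-0.0)], [0, 0, np.float64(-0.0)], [0, 0, np.float64(-0.0)], [0, 0, np.float64(-0.0)]]
```

View pics/w4c.png

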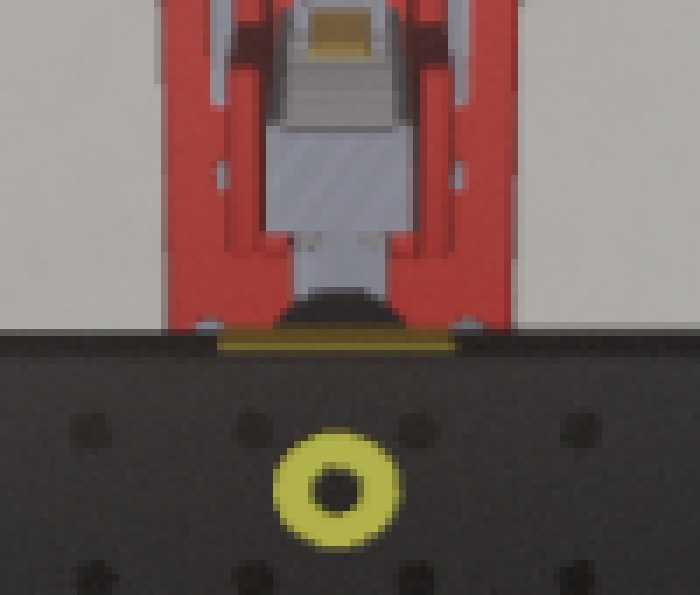

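Crop: the saddle rim is at row 221, the board's top edge at 231 and the disc at (278,250), so the saddle is about 6 mm short. I'll regrip and push it forward.

Call:
carry_out(claw=[6, 6, 6, 6, 6, 6, 6, 2.5, 2.5, 2.5, 2.5, 2.5, 2.5, 2.5, 2.5, 2.5, 2.5, 2.5, 2.5], delta_pos=[[-0.7, 0, 3.3], [-0.7, 0, 3.3], [-0.7, 0, 3.3], [-0.7, 0, 3.3], [0, 0, 3.2], [0, 0, 3.2], [0, 0, 3.2], [0, 0, 0], [0, 0, 0], [0, 0, 0], [0, 0, 0], [0, 0, 0], [0, 0, 0], [0, 0, 0], [0, 0, 0], [-0.3, 0, 0], [-0.3, 0, 0], [0, 0, 0], [0, 0, 0]], angular=[[0, 0, 0], [0, 0, 0], [0, 0, 0], [0, 0, 0], [0, 0, 0], [0, 0, 0], [0, 0, 0], [0, 0, 0], [0, 0, 0], [0, 0, 0], [0, 0, 0], [0, 0, 0], [0, 0, 0], [0, 0, 0], [0, 0, 0], [0, 0, 0], [0, 0, 0], [0, 0, 0], [0, 0, 0]])

```text
clock: 14.2
position: [0.5867, -0.0375, 0.0459]
ee_rot: [-0.387, -3.111, -0.004]
force: [-17.7, 4.7, 24.3]
width: 0.35
gripper_force: 25.0
```

Call:
carry_out(claw=[2.5, 2.5, 2.5, 2.5], delta_pos=[[0, 0, -0.1], [0, 0, -0.1], [0, 0, 0], [0, 0, 0]], angular=[[0, 0, 0], [0, 0, 0], [0, 0, 0], [0, 0, 0]])

```text
clock: 14.6
position: [0.5903, -0.0385, 0.0465]
ee_rot: [-0.388, -3.117, -0.0]
force: [-2.1, 0.6, -5.4]
width: 0.344
gripper_force: 25.0
```

Run:
```python
from h import *
o=arm.observe(); print(o["clock"],o["position"],yaw(),o["width"],o["force"],o["ft_torque"], R.from_rotvec(o["ee_rot"]).as_matrix()[:,2].round(4))
s=arm.get_image("side"); save(s,"side5")
im=cv2.imread("pics/side5.png")[170:250,190:340]; cv2.imwrite("pics/side5c.png",cv2.resize(im,None,fx=5,fy=5,interpolation=2))
```

```text
14.6 [ 0.59028266 -0.03845965  0.04653507] -0.24771083391538332 0.34430920537250065 [-2.10802386  0.57144481 -5.36923675] [0.23881804 0.4991799  0.02967544] [-6.e-04  1.e-04 -1.e+00]
```

View pics/side5c.png

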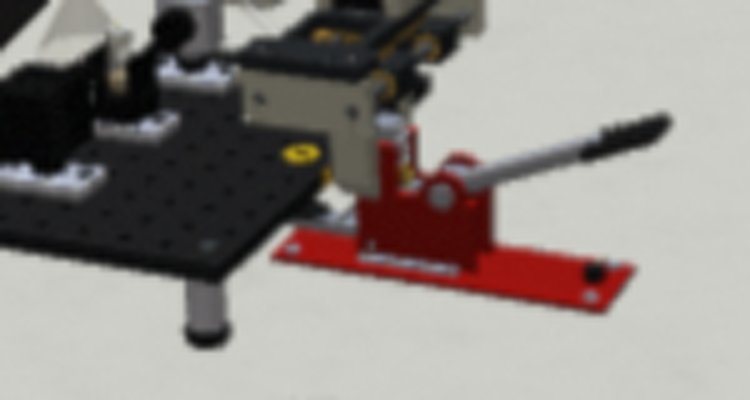

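Side crop: jack held, gripper clear of the disc at (300,153), foot down. One small push more, then release, rise and recheck.

Call:
carry_out(claw=[2.5, 2.5, 2.5, 6, 6, 6, 6, 6, 6, 6, 6, 6, 6, 6, 6], delta_pos=[[-0.15, 0, 0], [0, 0, 0], [0, 0, 0], [0, 0, 0], [0, 0, 0], [0, 0, 0], [0, 0, -1], [0, 0, -2.5], [0, 0, -4], [0.3, 0, -4], [1, 0, -4], [1, 0, -4], [1, 0, -3], [0.2, 0, 0], [0, 0, 0]], angular=[[0, 0, 0], [0, 0, 0], [0, 0, 0], [0, 0, 0], [0, 0, 0], [0, 0, 0], [0, 0, 0], [0, 0, 0], [0, 0, 0], [0, 0, 0], [0, 0, 0], [0, 0, 0], [0, 0, 0], [0, 0, 0], [0, 0, 0]])

```text
clock: 16.15
position: [0.5582, -0.0304, 0.273]
ee_rot: [0.388, 3.115, 0.002]
force: [-0.0, 0.2, -0.1]
width: 0.656
gripper_force: 0.0
```

Run:
```python
from h import *
p=arm.get_image("wrist"); save(p,"w6"); f=p["frame"].astype(int); W=lambda u,v,z:world(p,(u/560,v/420),z)[:2]
o=arm.observe(); print(o["clock"],o["position"],yaw(),o["force"])
y=((f[...,0]>120)&(f[...,1]>120)&(f[...,2]<120)).astype(np.uint8); y[:225]=0; y[275:]=0; y[:,:250]=0; y[:,310:]=0; r,c=np.nonzero(y); print("disc",c.min(),c.max()+1,r.min(),r.max()+1)
u,v=(c.min()+c.max()+1)/2,(r.min()+r.max()+1)/2; d=W(u,v,.058)
red=(f[...,0]>100)&(f[...,1]<70)&(f[...,2]<70)
k=np.nonzero(red[:,258])[0]; rr=k.min(); cc=np.nonzero(red[rr+4])[0]; print("rear",rr,cc.min(),cc.max()+1)
a,b=W(cc.min(),rr,.006),W(cc.max()+1,rr,.006); m=(a+b)/2; ax=np.array([np.cos(-.2477),np.sin(-.2477)])
print("disc",d,"rearmid",m,"fwd",(d-m)@ax-.191, "lat",(d-m)@[-ax[1],ax[0]])
for k,z in dict(saddle_top=.018,jack=0,handle_pad=.099).items():
    for r in arm.place_of(k,p)[:1]: print(k,round(r["conf"],2),world(p,r["centre"],z).round(4))
cv2.imwrite("pics/w6c.png",cv2.resize(cv2.cvtColor(p["frame"],cv2.COLOR_RGB2BGR)[180:265,230:330],None,fx=7,fy=7,interpolation=0))
```

```text
16.2 [ 0.55788531 -0.03030661  0.27188758] -0.247720502869066 [-1.15992493  0.47884255 -0.51945427]
disc 269 286 240 257
rear 68 251 305
disc [ 0.63497332 -0.05023747] rearmid [ 0.45268533 -0.00361641] fwd -0.002845335634761109 lat -0.0005057079572963087
saddle_top 0.63 [ 0.6343 -0.0498  0.018 ]
jack 0.91 [ 0.5839 -0.036   0.    ]
handle_pad 0.96 [ 0.4496 -0.0033  0.099 ]
```

View pics/w6c.png

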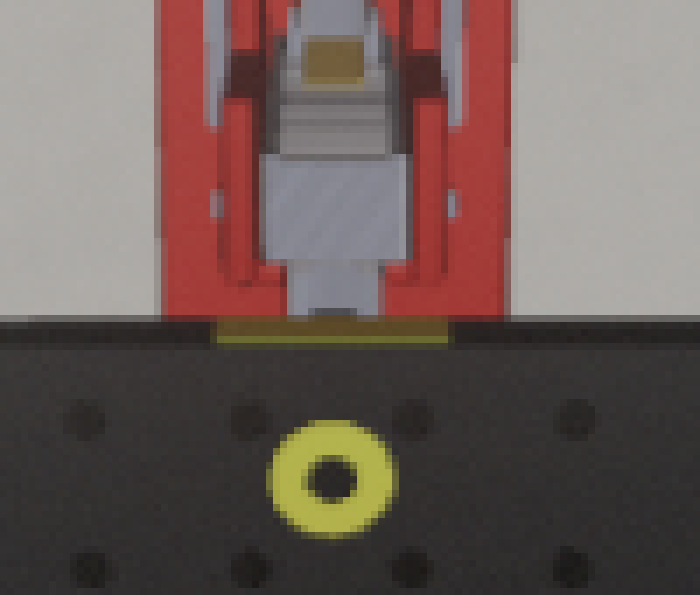

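Saddle is now centred (rim row 224, disc row 248.6, error about 1 mm). Next the handle.

Run:
```python
from h import *
plan([(.4489,-.0028,.13,-.2477)],.03)
```

```text
6 [[1.9, 0.0, 2.3], [1.9, 0.0, 2.3], [1.9, 0.0, 2.3], [1.9, 0.0, 2.3], [1.9, 0.0, 2.3], [1.9, 0.0, 2.3]] [[0, 0, np.float64(-0.0)], [0, 0, np.float64(-0.0)], [0, 0, np.float64(-0.0)], [0, 0, np.float64(-0.0)], [0, 0, np.float64(-0.0)], [0, 0, np.float64(-0.0)]]
```

Call:
carry_out(claw=[0, 0, 0, 0, 0, 0, 0, 0, 0], delta_pos=[[1.9, 0, 1.5], [1.9, 0, 1.5], [1.9, 0, 2], [1.9, 0, 2.5], [1.9, 0, 3], [1.9, 0, 3.3], [0, 0, 0], [0, 0, 0], [0, 0, 0]], angular=[[0, 0, 0], [0, 0, 0], [0, 0, 0], [0, 0, 0], [0, 0, 0], [0, 0, 0], [0, 0, 0], [0, 0, 0], [0, 0, 0]])

```text
clock: 17.25
position: [0.4492, -0.0027, 0.1346]
ee_rot: [0.389, 3.116, -0.0]
force: [0.6, -0.2, 0.4]
width: 0.006
gripper_force: 0.0
```

Stroke 1 down, to z ≈ 0.037.

Call:
carry_out(claw=[0, 0, 0, 0, 0, 0, 0, 0, 0, 0, 0, 0], delta_pos=[[0, 0, 1.5], [0, 0, 1.5], [0, 0, 0.7], [0.3, 0, 1], [0.3, 0, 1], [0.2, 0, 1], [0.1, 0, 1], [0, 0, 1], [-0.1, 0, 0.7], [-0.1, 0, 0.4], [0, 0, 0], [0, 0, 0]], angular=[[0, 0, 0], [0, 0, 0], [0, 0, 0], [0, 0, 0], [0, 0, 0], [0, 0, 0], [0, 0, 0], [0, 0, 0], [0, 0, 0], [0, 0, 0], [0, 0, 0], [0, 0, 0]])

```text
clock: 18.45
position: [0.4404, -0.0004, 0.0363]
ee_rot: [-0.389, -3.116, -0.002]
force: [-5.6, 1.8, 28.3]
width: 0.004
gripper_force: 14.9
```

Call:
carry_out(claw=[0, 0, 0, 0, 0, 0, 0, 0, 0, 0], delta_pos=[[0, 0, -0.4], [0.1, 0, -0.8], [0.1, 0, -1], [0, 0, -1], [-0.1, 0, -1], [-0.2, 0, -1], [-0.3, 0, -1], [-0.3, 0, -0.7], [0, 0, 0], [0, 0, 0]], angular=[[0, 0, 0], [0, 0, 0], [0, 0, 0], [0, 0, 0], [0, 0, 0], [0, 0, 0], [0, 0, 0], [0, 0, 0], [0, 0, 0], [0, 0, 0]])

```text
clock: 19.45
position: [0.4473, -0.0023, 0.1046]
ee_rot: [-0.388, -3.117, -0.0]
force: [-0.0, -0.4, -1.2]
width: 0.001
gripper_force: 0.0
```

```bash
cat > chk.py <<'E'
from h import *
import sys
o=arm.observe(); print(o["clock"],o["position"],yaw(),o["force"])
for n in("side","top"):
  s=arm.get_image(n); save(s,n+sys.argv[1]); f=s["frame"].astype(int)
  for k,z in dict(lift_pad=.04,saddle_top=.03,jack=0,jack_mast=.06,handle_pad=.099,front_foot_left=0,front_foot_right=0).items():
    for r in arm.place_of(k,s)[:1]: print(n,k,round(r["conf"],2),world(s,r["centre"],z).round(4), (np.array(r["centre"])*[560,420]).round(1))
E
python3 chk.py 7
python3 - <<'E'
import cv2
im=cv2.imread("pics/side7.png")[160:250,190:340]; cv2.imwrite("pics/side7c.png",cv2.resize(im,None,fx=5,fy=5,interpolation=2))
E
```

```text
19.45 [ 0.44733813 -0.00232893  0.1046023 ] -0.24778352594076858 [-0.02725269 -0.41438356 -1.21529943]
side lift_pad 0.77 [ 0.6299 -0.0257  0.04  ] [250.  209.6]
side saddle_top 0.44 [ 0.6277 -0.058   0.03  ] [252.9 208.3]
side jack 0.79 [ 0.5839 -0.0413  0.    ] [267.  220.6]
side jack_mast 0.57 [ 0.5831 -0.0431  0.06  ] [266.9 201.4]
side handle_pad 0.81 [ 0.4447 -0.0038  0.099 ] [314.8 195.5]
side front_foot_left 0.76 [0.6606 0.0885 0.    ] [231.4 240. ]
side front_foot_right 0.82 [ 0.5994 -0.1768  0.    ] [268.5 202.5]
top lift_pad 0.74 [ 0.6256 -0.0446  0.04  ] [297.7 183.1]
top jack 0.19 [0.5707 0.2836 0.    ] [192.5 213.4]
top front_foot_left 0.77 [0.6689 0.0869 0.    ] [253.9 177.1]
top front_foot_right 0.59 [ 0.6038 -0.1787  0.    ] [341.1 189.7]
```

View pics/side7c.png

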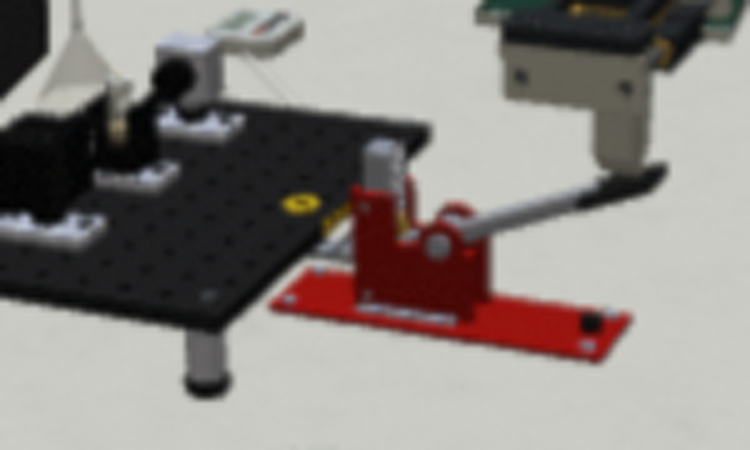

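Side crop: the ram has risen (top at (385,150)), the handle is back up and the board is still down. Stroke 2.

Call:
carry_out(claw=[0, 0, 0, 0, 0, 0, 0, 0, 0, 0, 0], delta_pos=[[0, 0, 0.7], [0.3, 0, 0.9], [0.3, 0, 1], [0.2, 0, 1], [0.1, 0, 1], [0, 0, 1], [-0.1, 0, 0.7], [-0.1, 0, 0.5], [0, 0, 0], [0, 0, 0], [0, 0, 0]], angular=[[0, 0, 0], [0, 0, 0], [0, 0, 0], [0, 0, 0], [0, 0, 0], [0, 0, 0], [0, 0, 0], [0, 0, 0], [0, 0, 0], [0, 0, 0], [0, 0, 0]])

```text
clock: 21.35
position: [0.4406, -0.0005, 0.037]
ee_rot: [-0.389, -3.117, -0.002]
force: [-5.0, 1.5, 22.1]
width: -0.002
gripper_force: 12.6
```

```bash
cat > disc.py <<'E'
from h import *
o=arm.observe(); print(o["clock"],o["position"],o["force"])
s=arm.get_image("side"); f=s["frame"].astype(float)
w=np.clip(f[...,0:2].min(2)-f[...,2]-25,0,None); m=np.zeros_like(w); m[190:212,238:262]=1; w*=m
r,c=np.indices(w.shape); u,v=(w*c).sum()/w.sum()+.5,(w*r).sum()/w.sum()+.5
print("disc px",u,v,"w",w.sum())
P=np.array(s["T"]); Pi=np.linalg.inv(P)
for z in(.058,.068,.073): print(z,cv2.projectPoints(np.array([[.634,-.0502,z]]),cv2.Rodrigues(Pi[:3,:3])[0],Pi[:3,3],np.array(s["mtx"]),np.array(s["dist"]))[0].ravel().round(2))
for k,z in dict(front_foot_left=0,front_foot_right=0,jack=0,saddle_top=.05).items():
    for q in arm.place_of(k,s)[:1]: print(k,round(q["conf"],2),(np.array(q["centre"])*[560,420]).round(1),world(s,q["centre"],z).round(4))
E
python3 disc.py
python3 - <<'E'
import cv2,numpy as np
# reference disc positions from stored pictures
for n in("side0","side7"):
    f=cv2.imread(f"pics/{n}.png")[...,::-1].astype(float)
    w=np.clip(f[...,0:2].min(2)-f[...,2]-25,0,None); m=np.zeros_like(w); m[190:212,238:262]=1; w*=m
    r,c=np.indices(w.shape); print(n,(w*c).sum()/w.sum()+.5,(w*r).sum()/w.sum()+.5,w.sum())
E
```

```text
21.35 [ 0.44058375 -0.00046596  0.03697595] [-5.0242271   1.47342356 22.06545295]
disc px 251.70613176777562 197.05381604696674 w 1533.0
0.058 [249.91 200.46]
0.068 [249.77 197.26]
0.073 [249.7  195.66]
front_foot_left 0.97 [230.6 236.4] [0.6674 0.0683 0.    ]
front_foot_right 0.64 [268.1 200.2] [ 0.6034 -0.1955  0.    ]
jack 0.87 [269.4 219. ] [ 0.5785 -0.0529  0.    ]
saddle_top 0.44 [252.6 204.3] [ 0.6247 -0.0415  0.05  ]
side0 251.2730720606827 201.2275600505689 1582.0
side7 251.4190615835777 201.25307917888563 1705.0
```

The disc has already risen about 4 px (~13 mm). I'll measure the foot clearance properly.

Run:
```python
from h import *
s=arm.get_image("side"); save(s,"side8")
a=cv2.imread("pics/side7.png",0); b=cv2.imread("pics/side8.png",0)
Pi=np.linalg.inv(np.array(s["T"]))
def pr(x): return cv2.projectPoints(np.array([x],float),cv2.Rodrigues(Pi[:3,:3])[0],Pi[:3,3],np.array(s["mtx"]),np.array(s["dist"]))[0].ravel()
def shift(u,v,hw,hh):
    t=cv2.resize(a[v-hh:v+hh,u-hw:u+hw],None,fx=8,fy=8,interpolation=2); I=cv2.resize(b[v-hh-10:v+hh+10,u-hw-10:u+hw+10],None,fx=8,fy=8,interpolation=2)
    r=cv2.matchTemplate(I,t,cv2.TM_CCOEFF_NORMED); _,q,_,l=cv2.minMaxLoc(r); return l[0]/8-10,l[1]/8-10,round(q,3)
for n,u,v,hw,hh,x in(("footL",231,235,6,9,(.657,.09,0)),("footR",268,199,5,6,(.602,-.181,0)),("disc",250,201,8,4,(.634,-.05,.058)),("jackbase",310,224,10,6,(.46,0,.006)),("beaker",252,268,14,16,(.565,.285,.03))):
    k=(pr(x)-pr((x[0],x[1],x[2]+.01)))[1]/10; d=shift(u,v,hw,hh); print(n,pr(x).round(1),d,"px/mm",round(k,3),"rise mm",round(-d[1]/k,1))
rear=np.array([.714,-.0695])
```

```text
footL [232.6 240.3] (0.25, -4.25, 0.978) px/mm 0.334 rise mm 12.7
footR [267.9 201.9] (0.25, -0.25, 0.89) px/mm 0.288 rise mm 0.9
disc [249.9 200.5] (-0.75, -4.25, 0.969) px/mm 0.32 rise mm 13.3
jackbase [308.6 226.7] (10.0, -5.375, 0.817) px/mm 0.323 rise mm 16.7
beaker [253.2 271.2] (0.0, 0.0, 0.999) px/mm 0.39 rise mm -0.0
```

Run:
```python
from h import *
s=arm.get_image("side")
a=cv2.imread("pics/side7.png",0); b=cv2.imread("pics/side8.png",0)
Pi=np.linalg.inv(np.array(s["T"]))
def pr(x): return cv2.projectPoints(np.array([x],float),cv2.Rodrigues(Pi[:3,:3])[0],Pi[:3,3],np.array(s["mtx"]),np.array(s["dist"]))[0].ravel()
c,sn=np.cos(-.247),np.sin(-.247)
for bx,by in((-96,-145),(-96,145),(96,145),(-80,-130)):
    z=.058 if by!=-130 else .01
    x=np.array([.7097+(c*bx-sn*by)/1e3,-.069+(sn*bx+c*by)/1e3,z]); u,v=pr(x).astype(int); hw,hh=7,5
    f=lambda i,e:cv2.resize(i[v-hh-e:v+hh+e,u-hw-e:u+hw+e],None,fx=8,fy=8,interpolation=2)
    q=cv2.minMaxLoc(cv2.matchTemplate(f(b,7),f(a,0),cv2.TM_CCOEFF_NORMED)); k=(pr(x)-pr(x+[0,0,.01]))[1]/10
    print(bx,by,(u,v),np.array(q[3])/8-7,round(q[1],3),"rise",((7-q[3][1]/8)/k).round(1))
u,v=268,202
for nm,i in(("a",a),("b",b)): print(nm); print(i[v-12:v+5,u-6:u+7])
```

```text
-96 -145 (np.int64(274), np.int64(184)) [-0.375 -4.125] 0.989 rise 13.9
-96 145 (np.int64(232), np.int64(221)) [-0.75 -4.75] 0.99 rise 13.6
96 145 (np.int64(170), np.int64(211)) [-0.125  0.25 ] 0.999 rise -0.8
-80 -130 (np.int64(268), np.int64(199)) [ 0.125 -0.75 ] 0.942 rise 2.6
a
[[ 57  94 112 124 133 130 123 126 110  42  36  87 151]
 [ 52  82  88  93  98 101 106 126 110  60  99 150 189]
 [ 51  77  80  80  82  89 107 120 100 106 174 191 199]
 [ 46  76  80  79  80  88 112 131 113 130 193 201 200]
 [ 49  76  79  79  80  83 100 119 108 130 191 201 202]
 [ 50  76  79  79  79  85  98 106 115 103 156 196 201]
 [ 50  76  79  79  81  87 108 118 103  77 111 175 199]
 [ 53  77  79  80  79  84 102 120 105  61  93 164 199]
 [ 50  67  71  71  71  76  87 102 105  59  79 147 197]
 [ 36  39  41  42  42  49  60  78  95  57  74 142 197]
 [ 44  41  32  29  28  31  45  80 109  55  73 140 196]
 [ 50  52  33  28  27  27  44  76  96  55  72 140 196]
 [ 39  40  29  25  29  29  42  77 104  59  73 140 196]
 [ 28  30  27  28  27  27  38  71  98  63  72 138 191]
 [ 25  26  26  27  26  28  37  62  86  77  63 1
[... 356 characters left out ...]
81  81  90 113 127 119 114 158 201 205]
 [ 60  79  81  80  81  89 114 132 117  99 139 195 205]
 [115  86  80  80  80  83  99 119 100  65  95 160 201]
 [114  86  81  81  80  83  89 101 103  51  75 143 200]
 [ 76  71  73  73  72  76  88 100 100  66  75 143 200]
 [ 42  42  43  43  44  50  61  77 101  96  80 144 200]
 [ 45  41  30  29  29  32  39  59  90  93  87 146 199]
 [ 52  53  34  28  29  30  32  52  86 110 130 164 197]
 [ 39  41  30  27  26  29  36  65 107 141 146 153 168]
 [ 29  32  29  28  30  28  35  59  91 108 112 128 146]
 [ 27  28  28  27  28  29  33  56  79  81  82  93  99]
 [ 27  30  28  29  30  29  34  58  81  69  70  73  62]
 [ 28  28  27  26  29  27  33  49  65  49  48  51  39]]
```

Both front corners are up about 13.7 mm, the rear is unmoved, and the handle is on its stop with 22 N. I'll hold briefly to confirm it stays steady, then hand in.

Call:
carry_out(claw=[0, 0, 0, 0, 0], delta_pos=[[0, 0, 0], [0, 0, 0], [0, 0, 0], [0, 0, 0], [0, 0, 0]], angular=[[0, 0, 0], [0, 0, 0], [0, 0, 0], [0, 0, 0], [0, 0, 0]])

```text
clock: 22.2
position: [0.4406, -0.0004, 0.037]
ee_rot: [0.388, 3.117, 0.002]
force: [-5.0, 1.5, 21.6]
width: 0.006
gripper_force: 12.5
```

```bash
python3 disc.py | head -2; python3 -c "
from h import *
print(arm.sign_off())"
```

```text
22.2 [ 0.44058507 -0.00044692  0.0369836 ] [-4.96445388  1.48362337 21.59739535]
disc px 251.7488628979857 197.05360623781675 w 1539.0
the job is handed in; nothing more can be done
None
```

I handed the job in at about 22 s: the jack's saddle is within about 1 mm of the lift point, two full strokes have raised the front feet about 13 mm, and the handle is held on its stop with about 22 N (the right foot is hidden by the jack, so I judged it from the board's corner above it); sign-off returned no verdict.

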